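# Unlock the orange swing bolt of a circuit-board test jig

## Robot

A 6-joint arm with a two-finger parallel gripper is mounted at the origin on the work surface. World frame = base frame: x ahead of the robot, y to its left, z up, the work surface at z = 0. Lengths are in m, angles in rad, forces in N, time in s.
With the tool pointing down it reaches from about 0.375 to 0.975 m from the base axis. Payload 3.8 kg.
Tool frame: the origin (TCP) lies at the very end of the fingers, on their centre line; the grasp point (between the pads) lies 19 mm behind it; z points along the fingers, y is the line along which they close (so a half turn about z gives the same grasp; the last joint's range is limited). The gripper opens to 85 mm and grips with 20 to 120 N. Pads are 22 mm wide; open, the fingers measure 114 mm over their backs; the gripper's body (76 mm by 85 mm) begins 54 mm behind the grasp point. The pads swing forward as they close: fully open they stand 13 mm farther back than shut.
Start: joints at [-1.24, 0.264, 1.604, -0, 1.274, -0.037], TCP at [0.243, -0.63, 0.231] pointing down, gripper open.
Joint ranges: [-2.63, 2.63], [-0.94, 2.18], [0.31, 2.57], [-1.31, 4.45], [0, 2.66], [-2.55, 2.55]. Speed limits (rad/s): [2.57, 2.57, 3.14, 3.14, 3.14, 3.14].

## Interface

Orientations are given as a rotation vector (axis times angle).
In Python, from bench import r gives the robot as it stands.
- The arm moves only by the shell command python3 -m inch 'ROWS' [FORCE]. ROWS is JSON, a list of rows, each a list of 3 entries, a list of its own where there are three numbers: the shift along the tool's x, y, z in mm, then the turn, a rotation vector about the tool's x, y, z in degrees, then the finger opening in mm, from 0 to 85.4. A call has 1 to 20 rows; each row is the pose to reach, as a shift and turn from the pose commanded when the call began, along the tool's axes at that moment; what a row does not reach only later rows make up. A row lasts 1/12 s, in which the tool goes at most 41.7 mm and 7.16 degrees, less where a joint would pass 70% of its speed; a pose out of reach is approached as far as the arm can. A call with a gripper value outside its range is refused whole. The fingers move at their own pace and stop on an object; FORCE is the grip in N (left out, the last holds). Time passes only in rows, so rows that repeat a pose let the fingers close. It gives the time, the measured TCP pose, the force, the opening and the grip force at its end, in the units of the state.
- r.state(): the state, without advancing time (a new reading comes with each control period).
- r.read_camera(name): name is "side" or "top" or "wrist"; returns a dict with "color" (480x640x3 uint8, blue, green, red), "fx", "fy", "cx", "cy" (pixels), "dist_coeffs" ([k1, k2, p1, p2, k3] as OpenCV has them; the pictures are not rectified), "R" (3x3) and "t" (3): a world point X has camera coordinates R X + t. Camera axes: x right, y down, z forward; pixel columns grow to the right and rows downward; lengths in m; the calibration is good to about 2 mm. A picture is of the moment at which its call begins. There is no depth.
- r.finish_job(): hands the job in; it is judged then, once.
The state is a dict: "time": time; "joints": joint angles; "dq": joint speeds; "tau": joint torques, N m; "position": TCP position; "tcp_rot": TCP orientation; "force": force on the tool from outside, world axes, zero at the start; "wrist_torque": the same for the moment, N m; "width": opening from 0.0 (shut) to 1.0 (fully open); "gripper_force": force on a finger pad.
Only numpy, scipy, OpenCV 4.12 (cv2) and the standard library are available. Lean on these libraries where they do the work, as an engineer would, in place of code of your own. Each camera call takes 0.05 s, during which the arm holds its last target. There are 200 camera calls.

## Task

The board in the test jig with the orange wing nut has passed its test. Loosen that wing nut by turning it a good sixth of a turn counter-clockwise seen from above, then swing its hinged eyebolt outward out of the slotted lug until it lies right down at its stop, and let go. The jig with the black wing nut is still on test: leave its nut and bolt as they are.

Things in the scene. Friction and masses are not known exactly. Their poses are not given: they have to be found in the camera images.
- orange_jig: Fixed jig with the orange nut: plywood base 240 x 170 mm, legs, clear plate (top z = 73 mm, screw ends to 78). Origin at bench height; x axis = outward, from plate to bolt. Steel lug on the plate, 32 mm wide, top z = 79, reaches x = 119 with 2.5 mm lips at its end; its 11 mm slot opens outward. Bolt in the slot at x = 105, y = 0; hinge along y at z = 27. Base ends at x = 135; free bench beyond.
- orange_wing (a point): Centre of the orange wing nut's wings, on the bolt's axis, at first 100 mm above the bench. The wings are one flat blade 46 mm long (x axis), 10 thick (y axis, the way to pinch) and 22 high (z axis, along the bolt), top 11 mm above this point; below it a hub 19 mm across, 6 high, and a 20 mm square washer, 3 thick. At first its x axis is 26 degrees counter-clockwise of the jig's x.
- orange_nut (a joint): Turn of the orange nut, rad: 0 tight (start), grows counter-clockwise from above, stop at 1.5. Friction 0.1 N m. Fast thread: nut and washer rise 7 mm per rad (follow, or let it slide up in the pads). Up to about 0.6 rad the washer is caught behind the lug's lips and the bolt cannot swing; 0.8 is the least that counts, 1.05 (60 degrees) or more is ample.
- orange_bolt (a joint): Swing of the orange jig's eyebolt, rad: 0 upright in the slot (start), grows outward (jig's +x) and down to a stop at 1.25; lying at the stop means above 1.05. 76 mm long from its hinge. Stays upright if left; past about 0.25 rad it falls to the stop by itself in about a second. Can be pushed outward on the inner side of the wings, above the plate.
- black_wing (a point): Centre of the wings of the black wing nut on the other, otherwise identical fixed jig, which must stay tight and upright: this point may not move by more than 4 mm.

How it is judged:
By the outcome, as a careful person would: the job done as asked, in the order asked, and still so for the second after the job is handed in, with the robot touching nothing.
It also fails if it takes over 35 s, if anything falls off the work surface, if the arm or the gripper's body presses on something with over 40 N, if the wrist force passes 120 N, or if a joint passes its speed limit or range.

## Working session

There is one attempt and no reset: what is moved stays moved. The work goes in short steps, Python scripts to look and compute and a shell command to move; the robot and the scene stay as the last step left them, time stands still between calls to the robot, and variables do not carry over. Pictures are saved under pics/ and viewed, at most 10 in all, crops included, and the job is handed in when it is done.

```bash
mkdir -p pics; ls; python3 - <<'E'
from bench import r
import cv2
s=r.state();print(s)
for n in("top","side"):
    c=r.read_camera(n);cv2.imwrite(f"pics/{n}0.png",c["color"]);print(n,c["fx"],c["cx"],c["cy"],c["dist_coeffs"],c["R"],c["t"])
E
```

```text
pics
{'time': 0.0, 'joints': array([-1.23987515e+00,  2.64781068e-01,  1.60535778e+00,  1.49741396e-05,
        1.27368979e+00, -3.69042295e-02]), 'dq': array([ 0.00065135, -0.00025503,  0.00208037, -0.0012027 ,  0.00160909,
        0.00072984]), 'tau': array([-2.88967954e-05, -5.15109980e+01, -3.67315400e+01, -1.26636826e-05,
        1.28925231e-02,  2.20630136e-05]), 'position': array([ 0.24248767, -0.62916931,  0.22995196]), 'tcp_rot': array([-3.08643640e+00, -5.74115506e-01,  4.91890613e-04]), 'force': array([0.29097476, 0.45443056, 0.33489102]), 'wrist_torque': array([-0.03863581,  0.05682637, -0.02395329]), 'gripper_force': 0.0, 'width': 0.9997420325113736}
top 561.3446401811268 318.5903659167931 233.7912032612605 [0.00766426 0.         0.         0.         0.        ] [[-0.01999819 -0.99962801 -0.01854516]
 [-0.98727623  0.022671   -0.1573902 ]
 [ 0.15775209  0.01516167 -0.98736235]] [0.00631362 0.49628085 1.03325245]
side 618.9050657937264 319.9663527643712 242.88895369931546 [-0.21222059  0.          0.          0.          0.        ] [[-0.94906275 -0.31441478 -0.02057281]
 [-0.18024474  0.59530454 -0.78302257]
 [ 0.25844096 -0.73942941 -0.62165297]] [0.47972492 0.14804045 1.08274825]
```

View pics/top0.png

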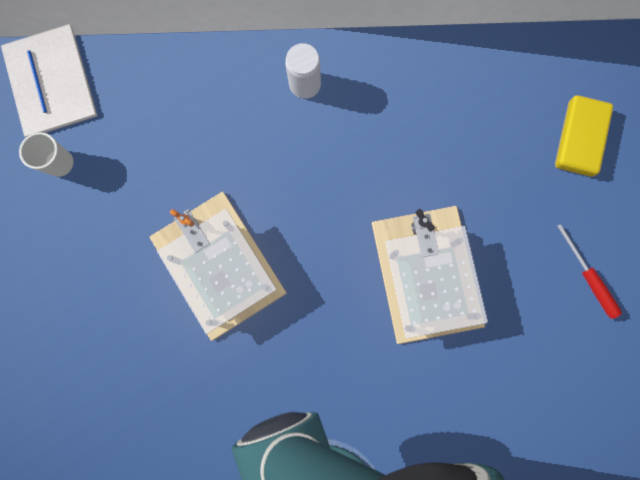

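View pics/side0.png

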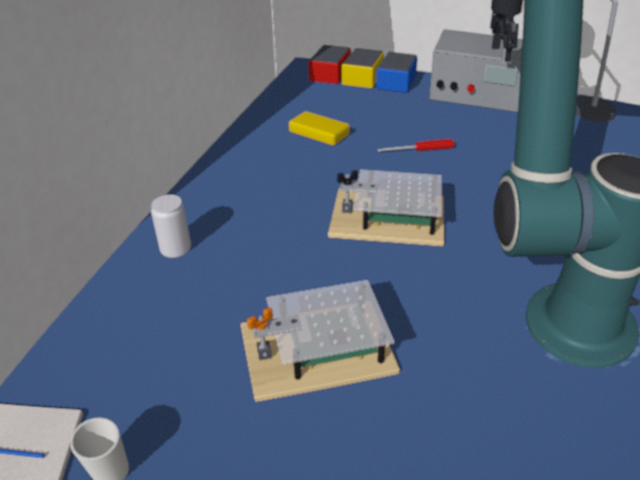

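Top view: the orange nut is at about (181,217), with its jig's corners at (151,237), (222,194), (285,290) and (214,339). The black nut is at (424,220). In the side view the orange nut is at (260,319). Next I'll measure these.

```bash
cat > h.py <<'E'
import numpy as np,cv2
from bench import r
from scipy.spatial.transform import Rotation as Ro
def K(c): return np.array([[c["fx"],0,c["cx"]],[0,c["fy"],c["cy"]],[0,0,1.]])
def ray(c,p):
    u=cv2.undistortPoints(np.array([[p]],float),K(c),np.array(c["dist_coeffs"])).ravel()
    R=np.array(c["R"]);return -R.T@np.array(c["t"]),R.T@np.array([u[0],u[1],1])
def onz(c,p,z):
    o,d=ray(c,p);return o+d*(z-o[2])/d[2]
def tri(cs,ps):
    A=np.zeros((3,3));b=np.zeros(3)
    for c,p in zip(cs,ps):
        o,d=ray(c,p);d/=np.linalg.norm(d);M=np.eye(3)-np.outer(d,d);A+=M;b+=M@o
    return np.linalg.solve(A,b)
def orange(c):
    h=cv2.cvtColor(c["color"],cv2.COLOR_BGR2HSV)
    m=cv2.inRange(h,(5,190,110),(16,255,255))
    n,l,st,ce=cv2.connectedComponentsWithStats(cv2.dilate(m,np.ones((5,5))))
    i=1+np.argmax(st[1:,4]);m=m*(l==i).astype(np.uint8);ys,xs=np.nonzero(m)
    return m,cv2.minAreaRect(np.c_[xs,ys].astype(np.float32))
E
python3 - <<'E'
from h import *
cs=[r.read_camera(n) for n in("top","side")]
ps=[]
for c in cs:
    m,b=orange(c);print(b,cv2.countNonZero(m));ps.append(b[0])
P=tri(cs,ps);print("nut",P,onz(cs[0],ps[0],.1),onz(cs[1],ps[1],.1))
C=[onz(cs[0],p,.012) for p in((151,237),(222,194),(285,290),(214,339))]
for i in range(4):print(C[i][:2],np.linalg.norm(C[i]-C[i-1]))
C=np.array(C);ax=(C[0]+C[1]-C[2]-C[3])[:2];a=np.arctan2(ax[1],ax[0]);ctr=C.mean(0)
ay=C[0]-C[1];print("ang",np.degrees(a),np.degrees(np.arctan2(ay[1],ay[0]))-90)
out=(C[0]+C[1])[:2]/2;u=np.array([np.cos(a),np.sin(a)]);print("bolt from base end",out-u*.03)
print("black",onz(cs[0],(424,220),.1), "tcp axes",Ro.from_rotvec(r.state()["tcp_rot"]).as_matrix())
E
```

```text
Traceback (most recent call last):
  File "h.py", line 19, in orange
    i=1+np.argmax(st[1:,4]);m=m*(l==i).astype(np.uint8);ys,xs=np.nonzero(m)
        ~~~~~~~~~^^^^^^^^^^
ValueError: attempt to get argmax of an empty sequence
```

```bash
sed -i 's/(5,190,110),(16,255,255)/(3,150,90),(15,255,255)/' h.py
python3 - <<'E'
from h import *
for f,(x,y) in(("top0",(181,217)),("side0",(260,319))):
    i=cv2.imread(f"pics/{f}.png");h=cv2.cvtColor(i,cv2.COLOR_BGR2HSV)[y-14:y+14,x-14:x+14].reshape(-1,3)
    h=h[(h[:,0]<20)&(h[:,1]>130)];print(f,len(h),np.percentile(h,[5,50,95],axis=0))
cs=[r.read_camera(n) for n in("top","side")]
ps=[]
for c in cs:
    m,b=orange(c);print(b,cv2.countNonZero(m));ps.append(b[0])
P=tri(cs,ps);print("nut",P,onz(cs[0],ps[0],.1),onz(cs[1],ps[1],.1))
C=[onz(cs[0],p,.012) for p in((151,237),(222,194),(285,290),(214,339))]
for i in range(4):print(C[i][:2],np.linalg.norm(C[i]-C[i-1]))
C=np.array(C);ax=(C[0]+C[1]-C[2]-C[3])[:2];a=np.arctan2(ax[1],ax[0]);ctr=C.mean(0)
ay=C[0]-C[1];print("ang",np.degrees(a),np.degrees(np.arctan2(ay[1],ay[0]))-90)
out=(C[0]+C[1])[:2]/2;u=np.array([np.cos(a),np.sin(a)]);print("bolt from base end",out-u*.03)
print("black",onz(cs[0],(424,220),.1), "tcp axes",Ro.from_rotvec(r.state()["tcp_rot"]).as_matrix())
E
```

```text
top0 106 [[ 10.   135.25 137.25]
 [ 13.   160.   195.5 ]
 [ 15.   178.75 226.  ]]
side0 269 [[ 10.  150.4 136. ]
 [ 14.  226.  167. ]
 [ 16.  247.  197.6]]
((180.251220703125, 217.53900146484375), (22.27992820739746, 7.612890243530273), 24.775142669677734) 80
((260.5815734863281, 320.4228515625), (15.579412460327148, 27.61804962158203), 60.642250061035156) 207
nut [0.52175268 0.24555065 0.09911541] [0.52228901 0.24551382 0.1       ] [0.52059539 0.24633125 0.1       ]
[0.50185337 0.32600451] 0.23643279622353783
[0.58519292 0.18653065] 0.1624759616870167
[0.39225834 0.06314337] 0.22901566960062386
[0.30194093 0.19976868] 0.1637794501499506
ang 32.43271992653398 30.859505812326915
bolt from base end [0.51820249 0.24017831]
black [ 0.5074082  -0.19566654  0.1       ] tcp axes [[ 9.33125370e-01  3.59551106e-01 -2.14310011e-04]
 [ 3.59551165e-01 -9.33125097e-01  7.15976098e-04]
 [ 5.74519485e-05 -7.45150876e-04 -9.99999721e-01]]
```

```bash
python3 -m inch '[[[575,-716,0],[0,0,-36.5],50],[[575,-716,0],[0,0,-36.5],50],[[575,-716,0],[0,0,-36.5],50],[[575,-716,0],[0,0,-36.5],50],[[575,-716,0],[0,0,-36.5],50],[[575,-716,0],[0,0,-36.5],50],[[575,-716,0],[0,0,-36.5],50],[[575,-716,0],[0,0,-36.5],50],[[575,-716,0],[0,0,-36.5],50],[[575,-716,0],[0,0,-36.5],50],[[575,-716,0],[0,0,-36.5],50],[[575,-716,0],[0,0,-36.5],50],[[575,-716,0],[0,0,-36.5],50],[[575,-716,0],[0,0,-36.5],50],[[575,-716,0],[0,0,-36.5],50],[[575,-716,0],[0,0,-36.5],50],[[575,-716,0],[0,0,-36.5],50],[[575,-716,0],[0,0,-36.5],50],[[575,-716,0],[0,0,-36.5],50],[[575,-716,0],[0,0,-36.5],50]]'
cat > go.py <<'E'
from h import *
import sys
# shift in tool axes (mm) and yaw (deg about tool z) to world target x y z yaw-of-tool-y
x,y,z,a=map(float,sys.argv[1:])
s=r.state();R=Ro.from_rotvec(s["tcp_rot"]).as_matrix()
cy=np.degrees(np.arctan2(R[1,1],R[0,1]))
print("pos",s["position"].round(4),"yaw_y",cy.round(1),"shift",(R.T@(np.array([x,y,z])-s["position"])*1000).round(1),"turn",round(-(a-cy),1),"t",s["time"],"w",s["width"],"F",s["force"].round(1),"gf",s["gripper_force"])
E
python3 go.py 0.5215 0.2455 0.2 -32.4
```

```text
time: 1.97
position: [0.4962, 0.1664, 0.2316]
tcp_rot: [2.753, 1.513, 0.001]
force: [1.3, -0.9, -0.3]
width: 0.583
gripper_force: 0.0
pos [0.4962 0.1664 0.2316] yaw_y -32.4 shift [ 80.4 -21.   31.6] turn 0.0 t 1.9667 w 0.5832799178873485 F [ 1.3 -0.9 -0.3] gf 0.0
```

```bash
python3 -m inch '[[[40,-11,16],[0,0,0],50],[[80,-21,31],[0,0,0],50],[[80,-21,31],[0,0,0],50],[[80,-21,31],[0,0,0],50],[[80,-21,31],[0,0,0],50]]'
python3 - <<'E'
from h import *
cs={n:r.read_camera(n) for n in("top","side","wrist")}
for n,c in cs.items():
    try:
        m,b=orange(c);print(n,b,cv2.countNonZero(m),onz(c,b[0],.1),onz(c,b[0],.111))
        q=cv2.boxPoints(b);e=max(((q[i]-q[i-1]) for i in range(4)),key=np.linalg.norm);d=onz(c,np.array(b[0])+e/2,.111)-onz(c,np.array(b[0])-e/2,.111);print(np.linalg.norm(d),np.degrees(np.arctan2(d[1],d[0])))
    except Exception as e: print(n,e)
cv2.imwrite("pics/w1.png",cs["wrist"]["color"])
E
python3 go.py 0.5215 0.2455 0.2 -32.4
```

```text
time: 2.38
position: [0.5207, 0.2426, 0.1999]
tcp_rot: [2.752, 1.514, -0.003]
force: [0.7, -0.4, -0.5]
width: 0.585
gripper_force: 0.0
top ((180.47317504882812, 217.64144897460938), (22.768827438354492, 7.612890243530273), 24.775142669677734) 85 [0.52209    0.24510543 0.1       ] [0.51994167 0.24217799 0.111     ]
0.041845445531944796 64.02148395180176
side ((260.5815734863281, 320.4228515625), (15.579412460327148, 27.61804962158203), 60.642250061035156) 190 [0.52059539 0.24633125 0.1       ] [0.51558318 0.25604228 0.111     ]
0.04589793917566982 -122.48446345150295
wrist ((323.0, 237.5), (77.0, 28.0), 90.0) 1128 [0.52534115 0.24344263 0.1       ] [0.5268314  0.24593955 0.111     ]
0.04657906575224871 57.60536567437614
pos [0.5213 0.2415 0.2012] yaw_y -32.5 shift [ 3.4 -2.   1.2] turn -0.1 t 2.5333 w 0.5878576334510757 F [0.2 0.3 0.1] gf 0.0
```

View pics/w1.png

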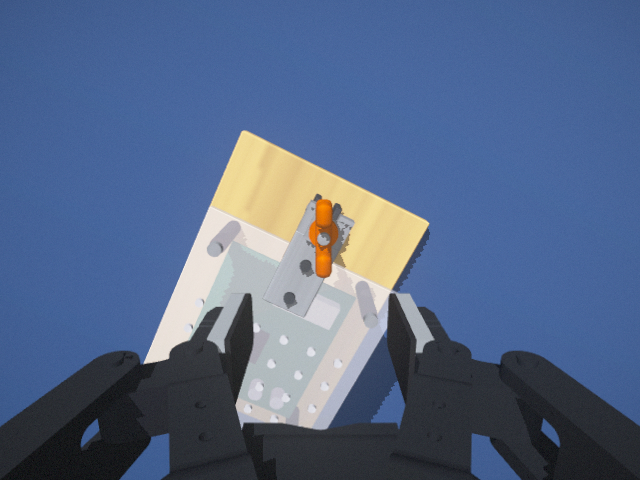

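The wrist view shows the blade at (323,237), upright in the image and centred between the pads. Its direction is 57.6° and its length 46.6 mm, both as expected. I'll descend and close gently.

```bash
python3 -m inch '[[[4,1,30],[0,0,0],50],[[4,1,60],[0,0,0],50],[[4,1,85],[0,0,0],50],[[4,1,100],[0,0,0],50],[[4,1,112],[0,0,0],50],[[4,1,112],[0,0,0],50],[[4,1,112],[0,0,0],50]]'
python3 - <<'E'
from h import *
c=r.read_camera("wrist");m,b=orange(c);print(b);cv2.imwrite("pics/w2.png",c["color"])
E
python3 go.py 0.5225 0.245 0.088 -32.4
```

```text
time: 3.12
position: [0.5243, 0.2449, 0.0887]
tcp_rot: [2.754, 1.511, 0.0]
force: [1.1, -0.3, -0.1]
width: 0.588
gripper_force: 0.0
((323.0, 333.0), (138.0, 48.0), 90.0)
pos [0.5251 0.2454 0.0897] yaw_y -32.5 shift [-1.8 -2.   1.7] turn -0.1 t 3.1667 w 0.5818353737474599 F [0.5 0.3 0.9] gf 0.0
```

View pics/w2.png

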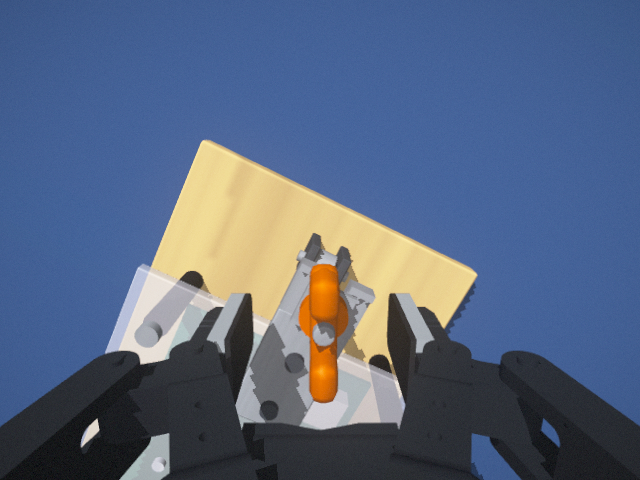

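The blade is centred between the pads: column 323 against a finger midpoint of about 320, with the pads spanning the hub. Closing.

```bash
python3 -m inch '[[[0,1,0],[0,0,0],5],[[0,1,0],[0,0,0],5],[[0,1,0],[0,0,0],5],[[0,1,0],[0,0,0],5],[[0,1,0],[0,0,0],5],[[0,1,0],[0,0,0],5],[[0,1,0],[0,0,0],5],[[0,1,0],[0,0,0],5]]' 35
python3 go.py 0.5225 0.245 0.088 -32.4
```

```text
time: 3.83
position: [0.5261, 0.2455, 0.0896]
tcp_rot: [2.753, 1.513, 0.004]
force: [0.0, -0.8, 6.2]
width: 0.109
gripper_force: 37.2
pos [0.5261 0.2455 0.0896] yaw_y -32.4 shift [-2.3 -2.8  1.6] turn -0.0 t 3.8333 w 0.10911600796885501 F [ 0.  -0.8  6.2] gf 37.17330515384674
```

```bash
python3 -m inch '[[[0,1,-0.6],[0,0,-5],5],[[0,1,-1.2],[0,0,-10],5],[[0,1,-1.8],[0,0,-15],5],[[0,1,-2.4],[0,0,-20],5],[[0,1,-3],[0,0,-25],5],[[0,1,-3],[0,0,-25],5]]' 35
python3 go.py 0.5225 0.245 0.088 -7.4
```

```text
time: 4.33
position: [0.5252, 0.246, 0.0923]
tcp_rot: [-2.356, -2.075, -0.001]
force: [-3.9, 3.3, 7.3]
width: 0.107
gripper_force: 37.4
pos [0.5252 0.246  0.0923] yaw_y -7.2 shift [-1.3 -2.6  4.3] turn 0.2 t 4.3333 w 0.10694468745779913 F [-3.9  3.3  7.3] gf 37.376471757888794
```

```bash
python3 -m inch '[[[0,-1,-0.6],[0,0,-5],5],[[0,-1,-1.2],[0,0,-10],5],[[0,-1,-1.8],[0,0,-15],5],[[0,-1,-2.4],[0,0,-20],5],[[0,-1,-3],[0,0,-25],5],[[0,-1,-3.6],[0,0,-30],5],[[0,-1,-4.2],[0,0,-35],5],[[0,-1,-4.8],[0,0,-40],5],[[0,-1,-5.4],[0,0,-45],5],[[0,-1,-5.4],[0,0,-45],5],[[0,-1,-5.4],[0,0,-45],5]]' 35
python3 go.py 0.5225 0.245 0.088 37.6
python3 - <<'E'
from h import *
c=r.read_camera("wrist");m,b=orange(c);print(b);cv2.imwrite("pics/w3.png",c["color"])
E
```

```text
time: 5.25
position: [0.5233, 0.2457, 0.0976]
tcp_rot: [-1.386, -2.816, 0.001]
force: [-5.8, 2.6, 8.8]
width: 0.109
gripper_force: 37.8
pos [0.5233 0.2457 0.0976] yaw_y 37.6 shift [-0.  -1.1  9.6] turn -0.0 t 5.25 w 0.10862089946009316 F [-5.8  2.6  8.8] gf 37.812291383743286
((321.0, 334.5), (137.0, 30.0), 90.0)
```

View pics/w3.png

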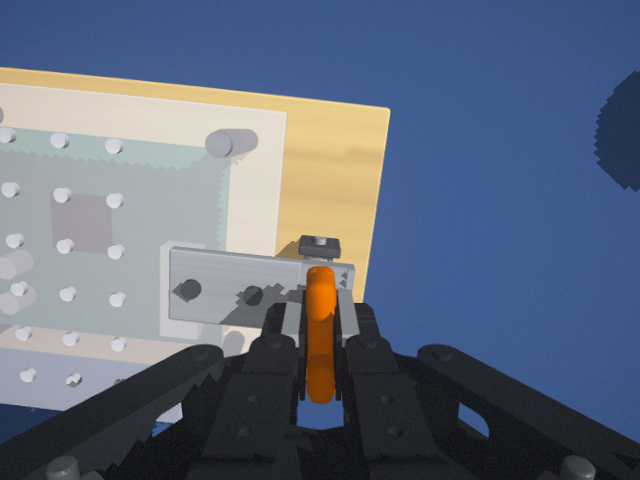

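The blade is now square to the tool axes after the 70° turn, with the pads still on it at (320,334). The jig's outward direction is image right, which is tool +y. Next I release, lift, go round to the inner side and lower with the fingers shut.

```bash
python3 -m inch '[[[0,0,0],[0,0,0],45],[[0,0,0],[0,0,0],45],[[0,0,0],[0,0,0],45],[[0,0,0],[0,0,0],45],[[0,0,0],[0,0,0],45],[[0,0,-25],[0,0,0],45],[[0,0,-50],[0,0,0],45],[[0,0,-50],[0,0,6],20],[[0,-18,-50],[0,0,6],0],[[0,-36,-50],[0,0,6],0],[[0,-36,-50],[0,0,6],0],[[0,-36,-50],[0,0,6],0],[[0,-36,-50],[0,0,6],0],[[0,-36,-50],[0,0,6],0],[[0,-36,-50],[0,0,6],0]]' 35
python3 go.py 0.5225 0.245 0.1 31.6
python3 - <<'E'
from h import *
c=r.read_camera("wrist");m,b=orange(c);print(b,onz(c,b[0],.115));cv2.imwrite("pics/w4.png",c["color"])
E
```

```text
time: 6.55
position: [0.4969, 0.2232, 0.1467]
tcp_rot: [1.533, 2.742, 0.0]
force: [0.6, -0.0, -1.5]
width: 0.001
gripper_force: 0.0
pos [0.4969 0.2232 0.1467] yaw_y 31.6 shift [ 5.2 33.2 46.7] turn -0.0 t 6.55 w 0.0011857560916547908 F [ 0.6 -0.  -1.5] gf 0.0
((387.0, 273.0), (102.0, 38.0), 90.0) [0.52149763 0.24331126 0.115     ]
```

View pics/w4.png

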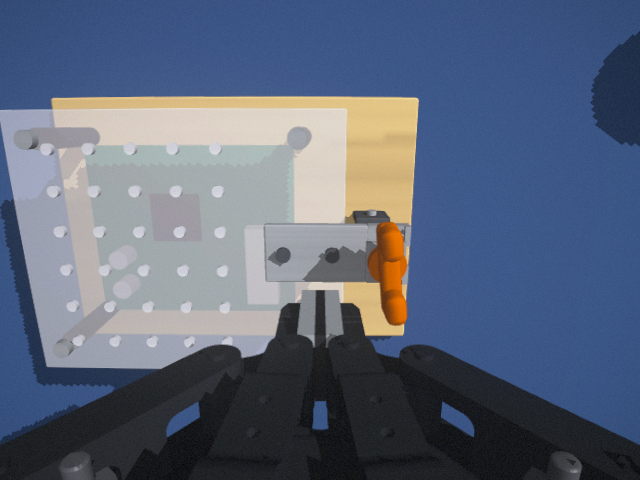

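The nut is free at (387,263), the jig is square in the image and the shut fingers are inside of the blade, about 33 mm from it. I'll lower and push outward.

```bash
python3 -m inch '[[[4,0,25],[0,0,0],0],[[4,0,45],[0,0,0],0],[[4,0,45],[0,0,0],0],[[4,5,45],[0,0,0],0],[[4,10,45],[0,0,0],0],[[4,14,45],[0,0,0],0],[[4,18,45],[0,0,0],0],[[4,22,45],[0,0,0],0],[[4,26,45],[0,0,0],0],[[4,30,45],[0,0,0],0]]'
python3 go.py 0.5225 0.245 0.1 31.6
```

```text
time: 7.43
position: [0.5205, 0.2423, 0.1022]
tcp_rot: [1.533, 2.741, 0.001]
force: [0.2, -0.4, -0.1]
width: -0.001
gripper_force: 0.1
pos [0.5205 0.2423 0.1022] yaw_y 31.6 shift [1.3 3.1 2.2] turn -0.0 t 7.4333 w -0.0006070559987360195 F [ 0.2 -0.4 -0.1] gf 0.06514575317851268
```

```bash
python3 -m inch '[[[0,5,0],[0,0,0],0],[[0,10,0],[0,0,0],0],[[0,15,0],[0,0,0],0],[[0,20,0],[0,0,0],0],[[0,20,0],[0,0,0],0],[[0,20,0],[0,0,0],0],[[0,-5,0],[0,0,0],0],[[0,-15,-30],[0,0,0],0],[[0,-35,-70],[0,0,0],0],[[0,-55,-110],[0,0,0],0],[[0,-55,-110],[0,0,0],0],[[0,-55,-110],[0,0,0],0],[[0,-55,-110],[0,0,0],0],[[0,-55,-110],[0,0,0],0],[[0,-55,-110],[0,0,0],0],[[0,-55,-110],[0,0,0],0],[[0,-55,-110],[0,0,0],0],[[0,-55,-110],[0,0,0],0]]'
python3 - <<'E'
from h import *
ims=[];cs=[]
for n in("side","wrist"):
    c=r.read_camera(n);cv2.imwrite(f"pics/{n}5.png",c["color"])
    m,b=orange(c);print(n,b,onz(c,b[0],.055));ims.append(c["color"])
cv2.imwrite("pics/f5.png",cv2.hconcat([cv2.resize(ims[0][100:400,150:470],(400,375)),cv2.resize(ims[1],(400,375))]))
E
```

```text
time: 8.93
position: [0.4726, 0.213, 0.2106]
tcp_rot: [-1.533, -2.741, 0.002]
force: [-0.7, 0.7, -0.4]
width: 0.001
gripper_force: 0.0
side ((217.5, 346.5), (19.0, 17.0), 90.0) [0.58547693 0.28292416 0.055     ]
wrist ((497.2705383300781, 223.23471069335938), (39.40951156616211, 59.31939697265625), 8.32564926147461) [0.58726053 0.28236129 0.055     ]
```

View pics/f5.png

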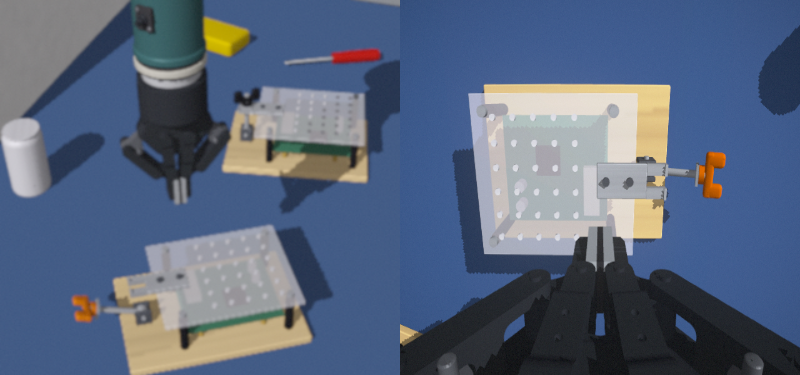

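The orange bolt lies out past the lug, with its wing 75 mm beyond the hinge at z of about 55 mm, which puts the swing at about 1.2 rad. The nut is still turned, the black nut is untouched and the arm is clear.

```bash
python3 -c "
from bench import r
print(r.finish_job())"
```

```text
the job is handed in; nothing more can be done
None
```

The orange wing nut was loosened about 70° counter-clockwise and its bolt swung out to about 1.2 rad, lying at its stop; the gripper let go and was clear, the black jig was not touched, and the job was handed in at about 9 s.

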